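Set up T-square and set square on a drawing board

TASK

Get the drawing board ready for ruling a perpendicular: set the T-square so that its head is flush against the board's right-hand edge and its blade lies across the sheet, with the blade's far (graduated) edge on the ruled line. Then lay the set square flat on the board on the far side of the blade, one of its two perpendicular sides flush against the blade's far edge over that side's whole length. Leave the T-square on its line, let go of both, and do not disturb the clock, the ink bottle or the eraser.

Things in the scene. Friction and masses are not known exactly. Their poses are not given: they have to be found in the camera images.
- board: plain plywood drawing board fixed to the desk, 220 (x) x 180 (y) x 15 mm high. Origin at the centre of its underside, at desk height; x points away from the robot, y to the robot's left, z up. Its right-hand edge is the upright face at y = -90 mm, 220 mm long.
- sheet: white sheet taped on the board, 150 x 140 mm, no noticeable thickness, with one thin dark ruled line. Origin at the middle of that line, at the board's top (15 mm above the desk); axes parallel to the board's: the line runs along y (124 mm long). It lies 15 to 40 mm nearer the robot than the board's centre.
- tsquare: T-square, loose, 0.4 kg (+-25 %), standing on its wooden head, 30 (x) x 100 (y) x 22 mm high. On top a grip bar 14 (x) x 64 (y) mm, z 22 to 58: take it across x. Steel blade 36 mm wide from x 15 to 155 mm, z 16 to 20, so it clears the board top by 1 mm with the head on the desk. Graduated edge at y = -18. Origin: centre of head's underside; x along the blade; in place x points along board's y.
- head_face (a point): point in the middle of the working face of the T-square's head (the flat face that the blade comes out of), 10 mm above its underside; axes as the T-square's.
- blade_edge (a point): point on the T-square blade's graduated edge, half way along the blade, at x = 85, y = -18, z = 18 mm of the T-square; axes as the T-square's.
- setsquare: 45-degree set square, loose, 0.15 kg (+-25 %): open steel triangle 5 mm thick, lying flat, with a wooden grip bar 48 (x) x 14 (y) mm over the origin, z 5 to 42: take it across y. Right-angled corner at x, y = -40, -40 mm; two straight 104 mm sides run from it: side a along +x (y = -40), side b along +y (x = -40). Origin at the underside; z up.
- side_a (a point): middle of side a of the set square, on its outer edge (x = 12, y = -40, z = 3 mm of the set square); axes as the set square's.
- side_b (a point): middle of side b of the set square, on its outer edge (x = -40, y = 12, z = 3 mm of the set square); axes as the set square's.
- clock: low twin clock with two round dials on one dark base, 45 x 130 x 68 mm, loose bystander at the far edge of the desk; origin at its underside.
- ink_bottle: dark ink bottle, 47 x 46 x 58 mm, loose bystander near the robot on the right; origin at its underside.
- eraser: eraser, 21 x 44 x 12 mm, loose bystander near the set square, nearer the robot; origin at its underside.

How it is judged (in metres and radians):
On the way, in this order (a step that is already met when the one before it is completed fails the run):
1. the T-square's head is flush against the board's right-hand edge with the blade's far edge on the ruled line (y of head_face in the frame of board between -0.0925 and -0.087 m and angle between the x axis of tsquare and the y axis of board, either way round below 0.025 rad and x of blade_edge in the frame of sheet between -0.006 and 0.006 m and y of blade_edge in the frame of board above -0.04 m and angle between tsquare's own z axis and vertical below 0.04 rad and height (world z) of tsquare between -0.003 and 0.003 m), for 0.3 s.
2. the set square lies flat on the board, one perpendicular side flush against the blade's far edge (((y of side_a in the frame of tsquare between -0.0205 and -0.0155 m and x of side_a in the frame of tsquare between 0.055 and 0.115 m and angle between the x axis of setsquare and the x axis of tsquare, either way round below 0.035 rad) or (y of side_b in the frame of tsquare between -0.0205 and -0.0155 m and x of side_b in the frame of tsquare between 0.055 and 0.115 m and angle between the y axis of setsquare and the x axis of tsquare, either way round below 0.035 rad)) and y of setsquare in the frame of tsquare below -0.03 m and angle between setsquare's own z axis and vertical below 0.04 rad and height (world z) of setsquare between 0.012 and 0.018 m), for 0.2 s.
At the end, for the whole second after the job is handed in: T-square upright on the desk, head within 2.5 mm of the board's right edge, square to it within 0.025 rad, blade's far edge within 6 mm of the line; set square flat on the board, a side within 2.5 mm and 0.035 rad of that blade edge, mid-side within 30 mm of mid-blade; both released, at rest (all of step 1 and all of step 2 and linear speed of each of tsquare, setsquare below 0.01 m/s); the robot touches nothing.
It fails at once if the clock is moved more than 30 mm (distance of clock from where it was at the start of the episode above 0.03 m).
It fails at once if the ink bottle is moved more than 30 mm (distance of ink_bottle from where it was at the start of the episode above 0.03 m).
It fails at once if the eraser is moved more than 30 mm (distance of eraser from where it was at the start of the episode above 0.03 m).
It also fails if it takes over 58 s, if anything falls off the work surface, if the arm or the gripper's body presses on something with over 40 N, if the wrist force passes 120 N, or if a joint passes its speed limit or range.

ROBOT

A 6-joint arm with a two-finger parallel gripper is mounted at the origin on the work surface; the furniture and walls round the work are solid. World frame = base frame: x ahead of the robot, y to its left, z up, the work surface at z = 0. Lengths are in mm, angles in rad, forces in N, time in s.
With the tool pointing down it reaches from about 350 to 975 mm from the base axis. Payload 4.9 kg.
Tool frame: the origin (TCP) lies on the centre line of the jaws, within the pads' length; the fingertips stand 25 mm ahead of it and the grasp point (between the pads) lies 6 mm ahead of it; z points along the fingers, x is the direction in which the jaws open and shut, and the axes are right-handed (so a half turn about z gives the same grasp; the last joint's range is limited). The gripper opens to 85 mm and grips with 20 to 120 N. Pads are 22 mm wide; open, the fingers measure 114 mm over their backs; the gripper's body (76 mm by 85 mm) begins 54 mm behind the grasp point. The pads swing forward as they close: fully open they stand 13 mm farther back than shut.
Start: joints at [1.1, 0.053, 1.613, -0, 1.476, -0.119], TCP at [215.357, 586.705, 256.304] pointing down, gripper open.
Joint ranges: [-3.01, 3.01], [-1.01, 2.22], [0.06, 2.58], [-1.02, 4.17], [0.09, 2.62], [-3.14, 3.14]. Speed limits (rad/s): [2.57, 2.57, 3.14, 3.14, 3.14, 3.14].

INTERFACE

Orientations are given as a rotation vector (axis times angle).
In Python, from station import arm, eyes gives the robot as it stands.
- The arm moves only by the tool play_rows, never from a script. Its argument "deltas" is a list of rows, each an object of numbers: "tx", "ty", "tz": the shift along the tool's x, y, z in cm; "spin": the turn about the tool's z in rad. In form: [{"tx": .., "ty": .., "tz": .., "spin": ..}, ...]. A call has 1 to 8 rows; each row shifts and turns the commanded pose from where the row before left it, along the tool's axes as they then stand; what a row does not reach is not made up. A row lasts 1/10 s, in which the tool goes at most 50 mm and 8.59 degrees, less where a joint would pass 70% of its speed; a pose out of reach is approached as far as the arm can. A call is refused whole if a number of a shift passes 5 or a number of a turn 0.15, either way. A call with a gripper value outside its range is refused whole. "jaw" is the gripper command: -1 is shut, 1 is fully open, values between are in proportion, set as the call begins (left out, the last holds). The fingers move at their own pace and stop on an object; the grip force is fixed at half the most. Time passes only in rows, so rows that do not move let the fingers close. It gives the time, the measured TCP pose, the force and the opening at its end, in the units of the state.
- arm.sense(): the state, without advancing time (a new reading comes with each control period).
- eyes.camera(name): name is "side" or "top" or "wrist"; returns (picture, depth): 384x512x3 uint8, red, green, blue; 384x512 float32, mm along the optical axis (not along the pixel's ray), 0 where there is no reading.
- eyes.get_calibration(name): a dict with "vertical_fov" (degrees; the focal length in pixels is half the picture's height over the tangent of half this angle, whatever the lens; pixels are square), "cx", "cy" (the principal point, pixels), "R" (3x3) and "t" (3): a world point X has camera coordinates R X + t; the wrist camera has in their place "tool_from_camera" (4x4, takes a point from camera to tool coordinates, whose origin is the TCP and whose axes are the tool frame's). Camera axes: x right, y down, z forward; pixel columns grow to the right and rows downward; lengths in mm; the calibration is good to about 2 mm. The wrist camera is an equidistant fisheye: a pixel r from the principal point sees the ray r / f radians off the axis. A picture is of the moment at which its call begins: read the wrist's pose just before it. get_calibration takes no time and is no camera call.
- arm.sign_off(): hands the job in, once; it reports no verdict.
The state is a dict: "t": time; "joints": joint angles; "dq": joint speeds; "joint_torque": joint torques, N m; "tool_pos": TCP position; "eef_rot": TCP orientation; "force": force on the tool from outside, world axes, zero at the start; "ft_torque": the same for the moment, N m; "grip_width": finger opening in mm.
Only numpy, scipy, OpenCV 4.12 (cv2) and the standard library are available. Lean on these libraries where they do the work, as an engineer would, in place of code of your own. Each camera call takes 0.05 s, during which the arm holds its last target.

## Working session

There is one attempt and no reset: what is moved stays moved. The work goes in short steps, Python scripts to look and compute and a tool call to move; the robot and the scene stay as the last step left them, time stands still between calls to the robot, and variables do not carry over. Pictures are saved under pics/ and viewed, and the job is handed in when it is done.

Besides the shell and the picture viewer there is one more tool, called after "Request:" in YAML: its name, and indented under it one key for each argument. play_rows: Moves the arm, as the interface text tells. Its arguments: {"type":"object","properties":{"deltas":{"type":"array"},"jaw":{"type":"number"}},"required":["deltas"]}

```bash
mkdir -p pics; ls
python3 - <<'E'
from station import arm, eyes
import cv2,numpy as np
print(arm.sense())
for n in ["side","top","wrist"]:
    c=eyes.get_calibration(n); print(n,c)
for n in ["side","top"]:
    p,d=eyes.camera(n); np.savez(f"{n}0.npz",p=p,d=d)
    cv2.imwrite(f"pics/{n}0.png",cv2.resize(p[:,:,::-1],(768,576)))
E
```

```text
pics
{'t': 0.0, 'joints': array([ 1.10002073e+00,  5.33820543e-02,  1.61427481e+00, -1.05362652e-05,
        1.47598227e+00, -1.18974805e-01]), 'dq': array([ 0.00123739,  0.00025987, -0.00030216,  0.00067074, -0.00018713,
        0.00064776]), 'joint_torque': array([ 4.06597937e-04, -3.93671250e+01, -3.70182967e+01, -1.88840193e-05,
        7.09085914e-03, -1.53644470e-05]), 'tool_pos': array([215.09977161, 586.223446  , 255.05879815]), 'eef_rot': array([ 2.57510373,  1.79786611, -0.00282693]), 'force': array([ 0.40963295,  0.03155776, -0.29484505]), 'ft_torque': array([0.02924524, 0.00430135, 0.0012883 ]), 'grip_width': 85.01330285709116}
side {'vertical_fov': 49.188377792337505, 'cx': 258.46641308738856, 'cy': 193.25575917871856, 'R': array([[-0.73130327,  0.68180717, -0.01828983],
       [ 0.48153919,  0.49713442, -0.72178762],
       [-0.48302747, -0.53665292, -0.6918729 ]]), 't': array([ 476.49341289, -135.92897261, 1164.49516917])}
top {'vertical_fov': 47.081886284193985, 'cx': 256.09734649009357, 'cy': 190.1734051177051, 'R': array([[-0.02699432, -0.99937762, -0.02270866],
       [-0.9967156 ,  0.02864359, -0.07574671],
       [ 0.07635003,  0.02058934, -0.99686847]]), 't': array([-132.56395033,  531.49492475,  855.01306771])}
wrist {'vertical_fov': 65.70646984690485, 'cx': 256.07140973415017, 'cy': 188.85930581009757, 'tool_from_camera': array([[ 9.99998911e-01,  1.46601959e-03,  1.68355600e-04,
         5.65609247e-01],
       [-1.45656670e-03,  9.62327618e-01,  2.71888644e-01,
        -6.84822794e+01],
       [ 2.36580836e-04, -2.71888593e-01,  9.62328705e-01,
        -1.17610285e+02],
       [ 0.00000000e+00,  0.00000000e+00,  0.00000000e+00,
         1.00000000e+00]])}
```

View pics/top0.png

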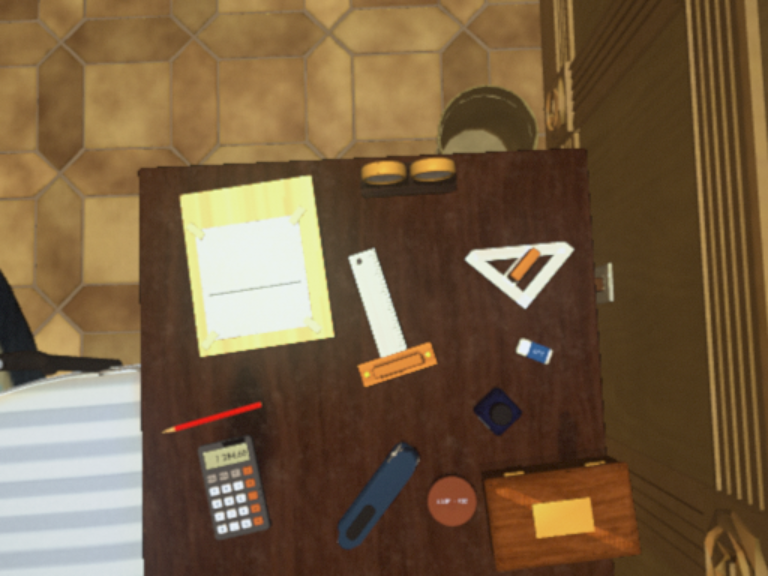

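View pics/side0.png

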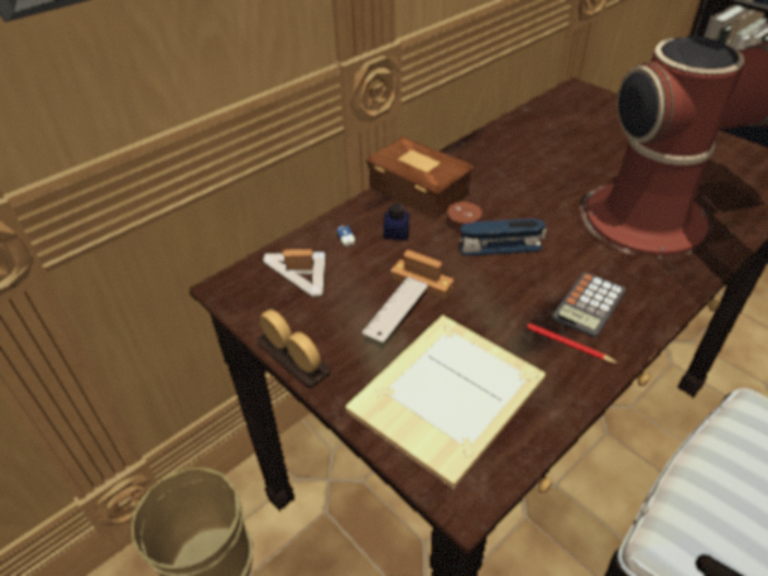

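```bash
cat > h.py <<'E'
import numpy as np, cv2
from station import arm, eyes
from scipy.spatial.transform import Rotation as Ro
def cal(n): return eyes.get_calibration(n)
def ray(n,u,v,pose=None):
    c=cal(n); f=192/np.tan(np.radians(c["vertical_fov"])/2)
    x=(np.array([u-c["cx"],v-c["cy"]]))
    if n!="wrist":
        d=np.array([x[0]/f,x[1]/f,1.]); R=np.array(c["R"]); t=np.array(c["t"])
        return -R.T@t, R.T@d
    r=np.linalg.norm(x)+1e-9; th=r/f
    d=np.array([*(x/r*np.sin(th)),np.cos(th)])
    T=np.array(c["tool_from_camera"]); p,rv=pose; Rt=Ro.from_rotvec(rv).as_matrix()
    return Rt@T[:3,3]+p, Rt@T[:3,:3]@d
def at(n,u,v,z,pose=None):
    o,d=ray(n,u,v,pose); return o+d*(z-o[2])/d[2]
def tri(*rs):
    A=0;b=0
    for o,d in rs:
        d=d/np.linalg.norm(d);P=np.eye(3)-np.outer(d,d);A=A+P;b=b+P@o
    X=np.linalg.solve(A,b)
    return X,[float(np.linalg.norm((np.eye(3)-np.outer(d,d)/(d@d))@(X-o))) for o,d in rs]
def proj(n,X,pose=None):
    c=cal(n); f=192/np.tan(np.radians(c["vertical_fov"])/2); X=np.array(X,float)
    if n!="wrist":
        q=np.array(c["R"])@X+np.array(c["t"]); return q[:2]/q[2]*f+[c["cx"],c["cy"]]
    T=np.array(c["tool_from_camera"]);p,rv=pose
    q=Ro.from_rotvec(rv).as_matrix().T@(X-p); q=T[:3,:3].T@(q-T[:3,3])
    r=np.linalg.norm(q[:2]);th=np.arctan2(r,q[2]); return q[:2]/r*th*f+[c["cx"],c["cy"]]
def crop(img,u0,v0,u1,v1,k,name):
    im=cv2.resize(np.ascontiguousarray(img[v0:v1,u0:u1,::-1]),None,fx=k,fy=k,interpolation=cv2.INTER_CUBIC)
    for u in range((u0+9)//10*10,u1,10):
        cv2.putText(im,str(u),(int((u-u0+.5)*k)-8,9),0,.33,(0,255,0),1); cv2.line(im,(int((u-u0+.5)*k),11),(int((u-u0+.5)*k),17),(0,255,0),1)
    for v in range((v0+9)//10*10,v1,10):
        cv2.putText(im,str(v),(0,int((v-v0+.5)*k)+4),0,.33,(0,255,0),1); cv2.line(im,(22,int((v-v0+.5)*k)),(28,int((v-v0+.5)*k)),(0,255,0),1)
    cv2.imwrite("pics/"+name,im)
def snap(name):
    s=arm.sense(); p,d=eyes.camera(name); return p,d,(np.array(s["tool_pos"]),np.array(s["eef_rot"]))
E
python3 - <<'E'
from h import *
t=np.load("top0.npz")["p"]; s=np.load("side0.npz")["p"]
crop(t,110,105,240,265,5,"t_a.png") if 0 else crop(t,110,110,230,245,4.4,"t_a.png")
crop(t,225,150,395,265,4.6,"t_b.png")
crop(s,225,150,370,325,3.4,"s_a.png")
crop(s,165,125,320,235,5,"s_b.png")
E
```

```text
(no output)
```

View pics/t_a.png

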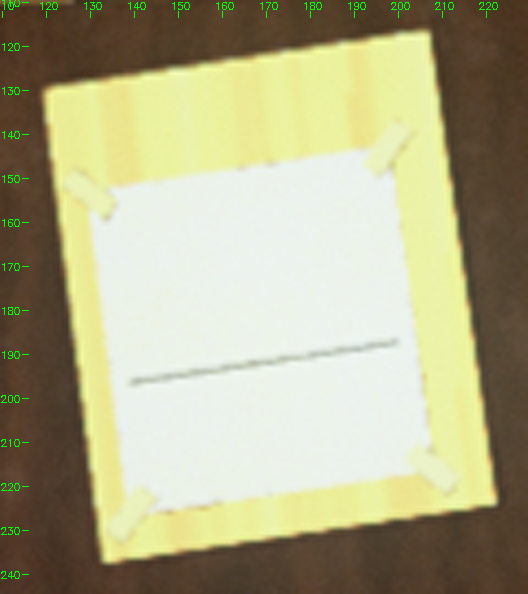

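View pics/t_b.png

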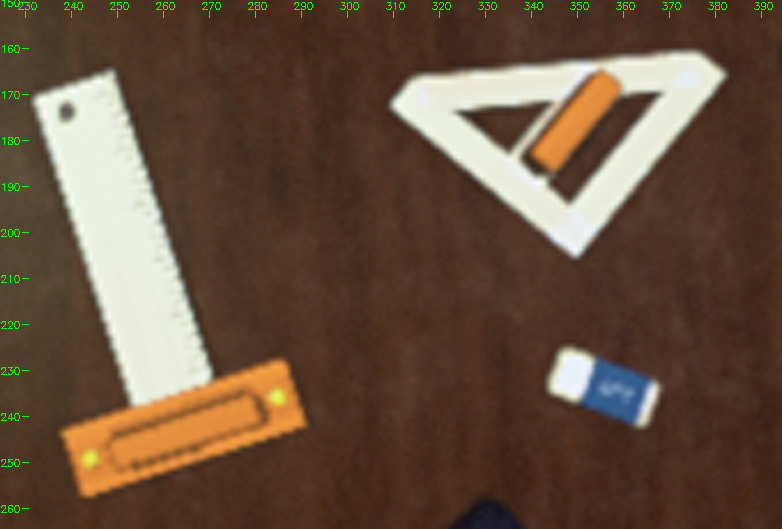

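View pics/s_a.png

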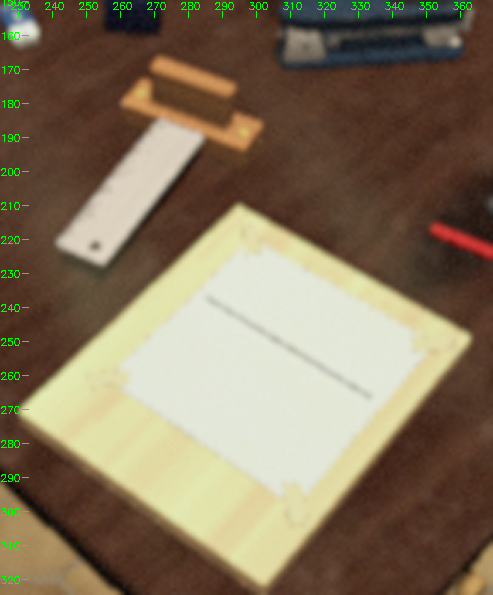

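View pics/s_b.png

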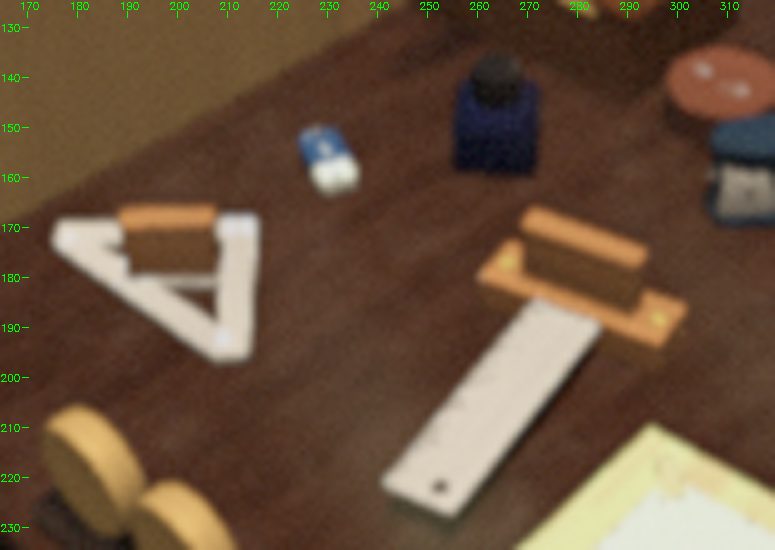

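Run:
```python
from h import *
np.set_printoptions(precision=1,suppress=True)
T=dict(FL=(119.7,129.5),FR=(207.2,116.5),NR=(222.5,223.8),NL=(132.9,237.5),lineL=(139,196.3),lineR=(199.7,187.2))
S=dict(NR=(295.1,209.5),NL=(363.3,248.6),FL=(302.4,322.4),FR=(230.4,269.5),lineR=(285.4,237.1),lineL=(333.6,266.3))
for k in T: print(k,*tri(ray("top",*T[k]),ray("side",*S[k])), at("top",*T[k],15),at("side",*S[k],15))
print("tsq")
for k,u,z in [("tipL",(231.7,170.6),20),("tipR",(249.1,164.7),20),("bR",(270.4,232.1),20),("bL",(253.2,237.8),20),("hFL",(237.8,243.4),22),("hFR",(286.7,227.5),22),("hNR",(291,241.7),22),("hNL",(242.5,257.5),22)]:
    print(k,at("top",*u,z))
# side: s_b k=5, u=165+x/5-.5 v=125+y/5-.5
sb=lambda x,y:(165+x/5-.5,125+y/5-.5)
for k,u,z in [("tipR?",sb(381,482),20),("tipL?",sb(455,516),20),("headR-far",sb(478,276),22),("headL-far",sb(660,346),22),("headL near",sb(688,308),22)]:
    print("side",k,at("side",*u,z))
print("ss")
tb=lambda x,y:(225+x/4.6-.5,150+y/4.6-.5)
for k,u,z in [("C",tb(577,258),5),("bar1",tb(545,175),42),("bar1b",tb(530,153),42),("bar2",tb(600,70),42),("bar2b",tb(621,88),42),("A",tb(726,73),5),("B",tb(390,103),5)]:
    print(k,at("top",*u,z))
for k,u,z in [("C",sb(240,213),5),("barL",sb(120,206),42),("barR",sb(216,206),42),("barRf",sb(216,230),42),("barLf",sb(118,230),42)]:
    print("side",k,at("side",*u,z))
```

```text
FL [659.8 127.2  11.1] [0.1676250822419799, 0.16762508224203052] [659.1 125.8  15. ] [661.5 128.6  15. ]
FR [680.3 -52.4  14.3] [0.12661252495299824, 0.12661252495308037] [680.  -52.4  15. ] [680.7 -52.1  15. ]
NR [462.6 -78.4  14.1] [0.5082447418804019, 0.5082447418803352] [463.  -78.8  15. ] [462.9 -77.5  15. ]
NL [440.8 100.6  12.6] [0.3205374172096717, 0.3205374172096294] [440.6 100.1  15. ] [442.9 101.3  15. ]
lineL [522.6  87.3  14.1] [0.3530854434185821, 0.35308544341852965] [522.3  87.3  15. ] [523.5  87.4  15. ]
lineR [537.6 -35.   13.9] [0.5663028345239738, 0.5663028345240434] [537.1 -34.8  15. ] [538.7 -34.7  15. ]
tsq
tipL [567.9 -99.9  20. ]
tipR [ 578.7 -134.8   20. ]
bR [ 444.1 -173.2   20. ]
bL [ 433.9 -139.1   20. ]
hFL [ 423.9 -108.7   22. ]
hFR [ 452.3 -205.4   22. ]
hNR [ 424.4 -212.9   22. ]
hNL [ 396.2 -117.3   22. ]
side tipR? [ 580.2 -134.6   20. ]
side tipL? [570.  -96.5  20. ]
side headR-far [ 455.7 -203.6   22. ]
side headL-far [ 427.6 -106.7   22. ]
side headL near [ 398.4 -115.5   22. ]
ss
C [ 492.4 -333.7    5. ]
bar1 [ 526.1 -314.9   42. ]
bar1b [ 535.5 -309.    42. ]
bar2 [ 569.5 -339.7   42. ]
bar2b [ 561.7 -348.1   42. ]
A [ 571.3 -401.9    5. ]
B [ 562.5 -255.2    5. ]
side C [ 498.9 -340.9    5. ]
side barL [ 563.6 -350.4   42. ]
side barR [ 529.  -316.7   42. ]
side barRf [ 540.4 -302.1   42. ]
side barLf [ 575.3 -336.1   42. ]
```

```bash
cat > plan.py <<'E'
from h import *
def yaw():
    s=arm.sense(); X=Ro.from_rotvec(s["eef_rot"]).as_matrix(); return np.array(s["tool_pos"]),np.degrees(np.arctan2(X[1,0],X[0,0])),X
def plan(p1,y1,step=45,n=None,p0=None,y0=None):
    p,y,_=yaw()
    if p0 is not None: p=np.array(p0)
    if y0 is not None: y=y0
    p1=np.array(p1,float); dy=(y1-y+180)%360-180
    n=n or int(max(np.ceil(np.linalg.norm(p1-p)/step),np.ceil(abs(np.radians(dy))/.145),1))
    d=(p1-p)/n; rows=[]
    for i in range(n):
        a=np.radians(y+dy*i/n)
        tx=d[0]*np.cos(a)+d[1]*np.sin(a); ty=d[0]*np.sin(a)-d[1]*np.cos(a); tz=-d[2]
        rows.append('{"tx":%.2f,"ty":%.2f,"tz":%.2f,"spin":%.3f}'%(tx/10,ty/10,tz/10,-np.radians(dy)/n))
    print(p.round(1),round(y,2),"n",n)
    for i in range(0,n,8): print("["+",".join(rows[i:i+8])+"]")
E
python3 - <<'E'
from plan import *
plan([440,250,255],69.85,p0=None); plan([425,-160,190],16.4,p0=[440,250,255])
E
```

```text
[215.1 586.3 255.2] 69.84 n 9
[{"tx":-2.65,"ty":3.63,"tz":0.00,"spin":-0.000},{"tx":-2.65,"ty":3.63,"tz":0.00,"spin":-0.000},{"tx":-2.65,"ty":3.63,"tz":0.00,"spin":-0.000},{"tx":-2.65,"ty":3.63,"tz":0.00,"spin":-0.000},{"tx":-2.65,"ty":3.63,"tz":0.00,"spin":-0.000},{"tx":-2.65,"ty":3.63,"tz":0.00,"spin":-0.000},{"tx":-2.65,"ty":3.63,"tz":0.00,"spin":-0.000},{"tx":-2.65,"ty":3.63,"tz":0.00,"spin":-0.000}]
[{"tx":-2.65,"ty":3.63,"tz":0.00,"spin":-0.000}]
[440 250 255] 69.84 n 10
[{"tx":-3.90,"ty":1.27,"tz":0.65,"spin":0.093},{"tx":-3.77,"ty":1.63,"tz":0.65,"spin":0.093},{"tx":-3.60,"ty":1.97,"tz":0.65,"spin":0.093},{"tx":-3.40,"ty":2.30,"tz":0.65,"spin":0.093},{"tx":-3.17,"ty":2.61,"tz":0.65,"spin":0.093},{"tx":-2.91,"ty":2.89,"tz":0.65,"spin":0.093},{"tx":-2.63,"ty":3.15,"tz":0.65,"spin":0.093},{"tx":-2.33,"ty":3.38,"tz":0.65,"spin":0.093}]
[{"tx":-2.00,"ty":3.58,"tz":0.65,"spin":0.093},{"tx":-1.66,"ty":3.75,"tz":0.65,"spin":0.093}]
```

Request:
play_rows:
  deltas:
    - {"tx": -2.65, "ty": 3.6}
    - {"tx": -2.65, "ty": 3.6}
    - {"tx": -2.65, "ty": 3.6}
    - {"tx": -2.65, "ty": 3.6}
    - {"tx": -2.65, "ty": 3.6}
    - {"tx": -2.65, "ty": 3.6}
    - {"tx": -2.65, "ty": 3.6}
    - {"tx": -2.65, "ty": 3.6}
  jaw: 1

```text
$.deltas[0]: bad value
```

Request:
play_rows:
  deltas:
    - {"tx": -3.9, "ty": 1.3, "tz": 0.7, "spin": 0.09}
    - {"tx": -3.8, "ty": 1.6, "tz": 0.7, "spin": 0.09}
    - {"tx": -3.6, "ty": 2.0, "tz": 0.7, "spin": 0.09}
    - {"tx": -3.4, "ty": 2.3, "tz": 0.7, "spin": 0.09}
    - {"tx": -3.2, "ty": 2.6, "tz": 0.7, "spin": 0.09}
    - {"tx": -2.9, "ty": 2.9, "tz": 0.7, "spin": 0.09}
    - {"tx": -2.6, "ty": 3.2, "tz": 0.7, "spin": 0.09}
    - {"tx": -2.3, "ty": 3.4, "tz": 0.7, "spin": 0.09}

```text
t: 0.9
tool_pos: [207.3, 256.2, 199.4]
eef_rot: [3.045, 0.772, -0.001]
force: [0.2, -0.6, 1.7]
grip_width: 85.6
```

Run:
```python
from plan import *
print(arm.sense()["t"]); plan([425,-160,190],16.4)
```

```text
0.9
[207.3 256.2 199.4] 28.45 n 11
[{"tx":-0.06,"ty":4.27,"tz":0.09,"spin":0.019},{"tx":0.02,"ty":4.27,"tz":0.09,"spin":0.019},{"tx":0.10,"ty":4.27,"tz":0.09,"spin":0.019},{"tx":0.18,"ty":4.27,"tz":0.09,"spin":0.019},{"tx":0.26,"ty":4.26,"tz":0.09,"spin":0.019},{"tx":0.35,"ty":4.26,"tz":0.09,"spin":0.019},{"tx":0.43,"ty":4.25,"tz":0.09,"spin":0.019},{"tx":0.51,"ty":4.24,"tz":0.09,"spin":0.019}]
[{"tx":0.59,"ty":4.23,"tz":0.09,"spin":0.019},{"tx":0.67,"ty":4.22,"tz":0.09,"spin":0.019},{"tx":0.75,"ty":4.20,"tz":0.09,"spin":0.019}]
```

Run:
```python
from plan import *
plan([390,150,210],28.45,step=44);plan([425,-160,190],16.4,step=40,p0=[390,150,210])
```

```text
[207.3 256.2 199.4] 28.45 n 5
[{"tx":2.20,"ty":3.61,"tz":-0.21,"spin":-0.000},{"tx":2.20,"ty":3.61,"tz":-0.21,"spin":-0.000},{"tx":2.20,"ty":3.61,"tz":-0.21,"spin":-0.000},{"tx":2.20,"ty":3.61,"tz":-0.21,"spin":-0.000},{"tx":2.20,"ty":3.61,"tz":-0.21,"spin":-0.000}]
[390 150 210] 28.45 n 8
[{"tx":-1.46,"ty":3.62,"tz":0.25,"spin":0.026},{"tx":-1.37,"ty":3.65,"tz":0.25,"spin":0.026},{"tx":-1.27,"ty":3.69,"tz":0.25,"spin":0.026},{"tx":-1.17,"ty":3.72,"tz":0.25,"spin":0.026},{"tx":-1.07,"ty":3.75,"tz":0.25,"spin":0.026},{"tx":-0.97,"ty":3.78,"tz":0.25,"spin":0.026},{"tx":-0.88,"ty":3.80,"tz":0.25,"spin":0.026},{"tx":-0.78,"ty":3.82,"tz":0.25,"spin":0.026}]
```

Request:
play_rows:
  deltas:
    - {"tx": 2.2, "ty": 3.6, "tz": -0.2, "spin": 0}
    - {"tx": 2.2, "ty": 3.6, "tz": -0.2, "spin": 0}
    - {"tx": 2.2, "ty": 3.6, "tz": -0.2, "spin": 0}
    - {"tx": 2.2, "ty": 3.6, "tz": -0.2, "spin": 0}
    - {"tx": 2.2, "ty": 3.6, "tz": -0.2, "spin": 0}
  jaw: 1

```text
t: 1.4
tool_pos: [391.8, 150.9, 210.1]
eef_rot: [-3.044, -0.774, -0.0]
force: [0.0, 1.1, 0.3]
grip_width: 85.8
```

Request:
play_rows:
  deltas:
    - {"tx": -1.5, "ty": 3.6, "tz": 0.25, "spin": 0.026}
    - {"tx": -1.4, "ty": 3.6, "tz": 0.25, "spin": 0.026}
    - {"tx": -1.3, "ty": 3.7, "tz": 0.25, "spin": 0.026}
    - {"tx": -1.2, "ty": 3.7, "tz": 0.25, "spin": 0.026}
    - {"tx": -1.1, "ty": 3.7, "tz": 0.25, "spin": 0.026}
    - {"tx": -1.0, "ty": 3.8, "tz": 0.25, "spin": 0.026}
    - {"tx": -0.9, "ty": 3.8, "tz": 0.25, "spin": 0.026}
    - {"tx": -0.8, "ty": 3.8, "tz": 0.25, "spin": 0.026}

```text
t: 2.2
tool_pos: [423.7, -159.0, 189.9]
eef_rot: [-3.108, -0.453, 0.0]
force: [1.1, 0.4, -0.5]
grip_width: 85.3
```

Run:
```python
from plan import *
print(arm.sense()["t"]); plan([425,-160,190],16.4)
```

```text
2.2
[ 423.7 -159.   189.9] 16.58 n 1
[{"tx":0.09,"ty":0.13,"tz":-0.01,"spin":0.003}]
```

Run:
```python
from plan import *
p,d,pose=snap("wrist"); np.savez("w1.npz",p=p,d=d,a=pose[0],b=pose[1])
o=np.array([425.3,-160.2]);a=np.radians(16.4)
im=p[:,:,::-1].copy()
for (x,y,z) in [(-15,-50,22),(-15,50,22),(15,50,22),(15,-50,22),(-7,-32,58),(7,32,58),(-7,32,58),(7,-32,58),(85,-18,20),(85,18,20)]:
    q=proj("wrist",[o[0]+x*np.cos(a)-y*np.sin(a),o[1]+x*np.sin(a)+y*np.cos(a),z],pose); print(x,y,z,q.round(1))
    cv2.circle(im,(int(q[0]),int(q[1])),2,(255,0,255),1)
crop(im[:,:,::-1],60,60,460,384,1.9,"w1.png")
```

```text
-15 -50 22 [241.8 225.8]
-15 50 22 [241.1 128.5]
15 50 22 [272.4 128.7]
15 -50 22 [270.7 226. ]
-7 -32 58 [248.6 223.1]
7 32 58 [265.  152.8]
-7 32 58 [248.5 152.7]
7 -32 58 [264.1 223.1]
85 -18 20 [338.2 196.2]
85 18 20 [340.8 162.1]
```

View pics/w1.png

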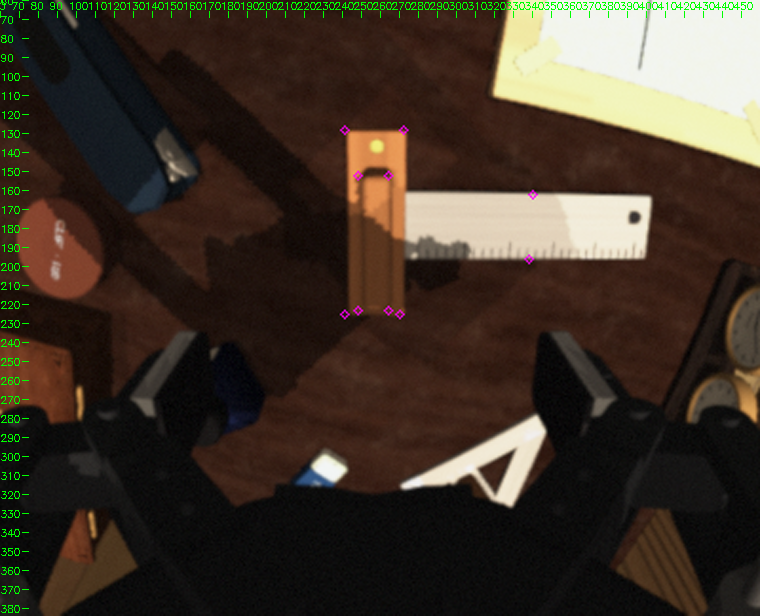

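Request:
play_rows:
  deltas:
    - {"tx": 0.2, "ty": 0.15, "tz": 3.4, "spin": 0.003}
    - {"tx": 0, "ty": 0, "tz": 3.4, "spin": 0}
    - {"tx": 0, "ty": 0, "tz": 3.4, "spin": 0}
    - {"tx": 0, "ty": 0, "tz": 2.5, "spin": 0}
    - {"tx": 0, "ty": 0, "tz": 1.1, "spin": 0}
    - {"tx": 0, "ty": 0, "tz": 0, "spin": 0}

```text
t: 2.85
tool_pos: [425.1, -157.5, 50.5]
eef_rot: [-3.107, -0.451, 0.005]
force: [0.4, 0.4, 0.1]
grip_width: 85.3
```

Request:
play_rows:
  deltas:
    - {"tx": 0, "ty": 0, "tz": 0, "spin": 0}
    - {"tx": 0, "ty": 0, "tz": 0, "spin": 0}
    - {"tx": 0, "ty": 0, "tz": 0, "spin": 0}
    - {"tx": 0, "ty": 0, "tz": 0, "spin": 0}
    - {"tx": 0, "ty": 0, "tz": 0, "spin": 0}
    - {"tx": 0, "ty": 0, "tz": 0, "spin": 0}
    - {"tx": 0, "ty": 0, "tz": 0, "spin": 0}
    - {"tx": 0, "ty": 0, "tz": 0, "spin": 0}
  jaw: -1

```text
t: 3.65
tool_pos: [426.7, -158.5, 52.9]
eef_rot: [3.109, 0.451, -0.0]
force: [-3.0, 0.5, 5.5]
grip_width: 12.7
```

Run:
```python
from plan import *
s=arm.sense();print(s["t"],s["grip_width"],s["force"],yaw()[0],yaw()[1])
```

```text
3.65 12.737560705497787 [-3.00527605  0.54283683  5.49905781] [ 426.65183181 -158.51195849   52.90037234] 16.51270577542891
```

Run:
```python
from plan import *
p=yaw()[0]
plan([p[0],p[1],97],16.5,n=2);plan([527,-97.6,97],96.9,p0=[p[0],p[1],97],n=14)
```

```text
[ 426.7 -158.5   52.9] 16.51 n 2
[{"tx":0.00,"ty":0.00,"tz":-2.20,"spin":0.000},{"tx":0.00,"ty":0.00,"tz":-2.20,"spin":0.000}]
[ 426.7 -158.5   97. ] 16.51 n 14
[{"tx":0.81,"ty":-0.21,"tz":-0.00,"spin":-0.100},{"tx":0.83,"ty":-0.13,"tz":-0.00,"spin":-0.100},{"tx":0.84,"ty":-0.05,"tz":-0.00,"spin":-0.100},{"tx":0.84,"ty":0.04,"tz":-0.00,"spin":-0.100},{"tx":0.83,"ty":0.12,"tz":-0.00,"spin":-0.100},{"tx":0.81,"ty":0.20,"tz":-0.00,"spin":-0.100},{"tx":0.79,"ty":0.28,"tz":-0.00,"spin":-0.100},{"tx":0.76,"ty":0.36,"tz":-0.00,"spin":-0.100}]
[{"tx":0.72,"ty":0.43,"tz":-0.00,"spin":-0.100},{"tx":0.67,"ty":0.50,"tz":-0.00,"spin":-0.100},{"tx":0.62,"ty":0.57,"tz":-0.00,"spin":-0.100},{"tx":0.56,"ty":0.63,"tz":-0.00,"spin":-0.100},{"tx":0.49,"ty":0.68,"tz":-0.00,"spin":-0.100},{"tx":0.42,"ty":0.73,"tz":-0.00,"spin":-0.100}]
```

Request:
play_rows:
  deltas:
    - {"tx": 0, "ty": 0, "tz": -1.0, "spin": 0}
    - {"tx": 0, "ty": 0, "tz": -1.6, "spin": 0}
    - {"tx": 0, "ty": 0, "tz": -1.8, "spin": 0}
    - {"tx": 0, "ty": 0, "tz": 0, "spin": 0}

```text
t: 4.05
tool_pos: [427.8, -158.8, 98.3]
eef_rot: [3.107, 0.45, 0.006]
force: [1.4, -1.0, -3.2]
grip_width: 13.3
```

Request:
play_rows:
  deltas:
    - {"tx": 0.8, "ty": -0.2, "tz": 0, "spin": -0.1}
    - {"tx": 0.8, "ty": -0.1, "tz": 0, "spin": -0.1}
    - {"tx": 0.85, "ty": -0.05, "tz": 0, "spin": -0.1}
    - {"tx": 0.85, "ty": 0.05, "tz": 0, "spin": -0.1}
    - {"tx": 0.8, "ty": 0.1, "tz": 0, "spin": -0.1}
    - {"tx": 0.8, "ty": 0.2, "tz": 0, "spin": -0.1}
    - {"tx": 0.8, "ty": 0.3, "tz": 0, "spin": -0.1}
    - {"tx": 0.75, "ty": 0.35, "tz": 0, "spin": -0.1}

```text
t: 4.85
tool_pos: [482.8, -123.5, 94.6]
eef_rot: [-2.683, -1.63, 0.002]
force: [0.2, -0.4, -3.9]
grip_width: 13.5
```

Request:
play_rows:
  deltas:
    - {"tx": 0.7, "ty": 0.45, "tz": 0, "spin": -0.1}
    - {"tx": 0.7, "ty": 0.5, "tz": 0, "spin": -0.1}
    - {"tx": 0.6, "ty": 0.55, "tz": 0, "spin": -0.1}
    - {"tx": 0.55, "ty": 0.65, "tz": 0, "spin": -0.1}
    - {"tx": 0.5, "ty": 0.7, "tz": 0, "spin": -0.1}
    - {"tx": 0.4, "ty": 0.7, "tz": 0, "spin": -0.1}
    - {"tx": 0, "ty": 0, "tz": 0, "spin": 0}
    - {"tx": 0, "ty": 0, "tz": 0, "spin": 0}

```text
t: 5.65
tool_pos: [525.8, -98.2, 95.1]
eef_rot: [-2.088, -2.344, 0.001]
force: [-1.2, -0.4, -3.9]
grip_width: 12.8
```

Run:
```python
from plan import *
p,d,pose=snap("wrist"); np.savez("w2.npz",p=p,d=d,a=pose[0],b=pose[1]); print(yaw()[:2])
crop(p,60,10,460,340,1.9,"w2.png")
t,_,_=snap("top"); crop(t,110,100,300,260,4.1,"t2.png")
```

```text
(array([525.84266235, -98.34170915,  95.27810013]), np.float64(96.616325100577))
```

View pics/w2.png

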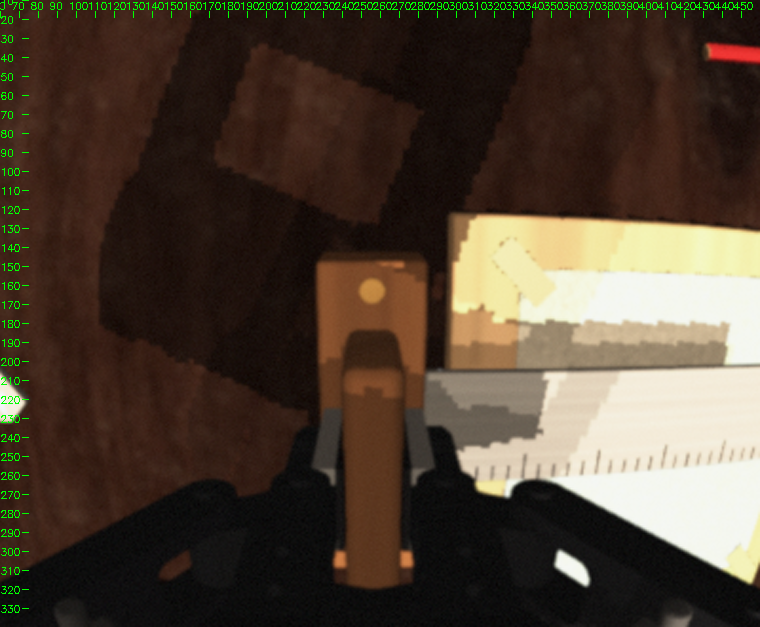

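View pics/t2.png

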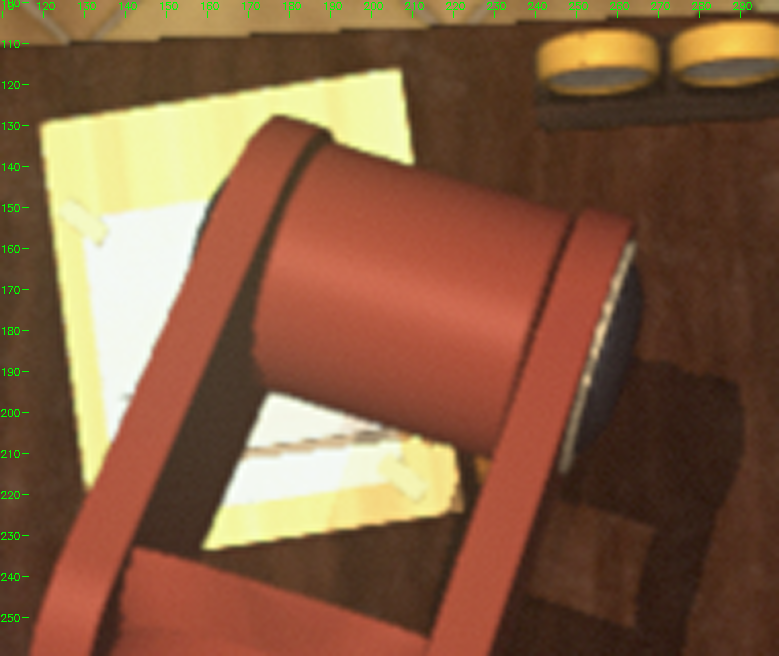

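Run:
```python
from plan import *
w=np.load("w2.npz");pose=(w["a"],w["b"])
z0=pose[0][2]-52.3  # head underside
print(z0)
for dz in (-1,0,1.5):
  for u,v in [(226.6,147),(284.8,147)]:
    X=at("wrist",u,v,22+z0+dz,pose); t=Ro.from_rotvec(pose[1]).as_matrix().T@(X-pose[0]); print(dz,t)
def wp(x,y): return 60+x/1.9-.5,10+y/1.9-.5
# graduated edge pts at blade top z 20
for x,y in [(480,480),(640,468),(755,457)]:
    X=at("wrist",*wp(x,y),20+z0,pose); print(X,Ro.from_rotvec(pose[1]).as_matrix().T@(X-pose[0]))
for x,y in [(430,373),(600,369),(755,365)]:
    X=at("wrist",*wp(x,y),20+z0,pose); print("near",Ro.from_rotvec(pose[1]).as_matrix().T@(X-pose[0]))
X=at("wrist",*wp(449,214),15,pose);print("board NR",X)
```

```text
42.75617407904795
-1 [-14.61097979 -48.17118414  31.38457904]
-1 [ 14.81692    -48.20739516  31.40900658]
0 [-14.51115348 -48.30612637  30.3849299 ]
0 [ 14.71930547 -48.34209444  30.40919355]
1.5 [-14.36141403 -48.50853971  28.8854562 ]
1.5 [ 14.57288367 -48.54414335  28.90947401]
[540.22949782 -63.20193665  62.75617408] [33.09021292 18.42385265 32.29051658]
[532.71002802  -9.27428146  62.75617408] [87.5249931  17.16414472 32.33809363]
[526.99181526  39.96063418  62.75617408] [137.09083894  17.15334318  32.37913666]
near [ 16.25250731 -16.52296155  32.34666028]
near [ 67.47653749 -17.32268368  32.39065767]
near [127.14561333 -17.72270004  32.44084276]
board NR [464.43700086 -78.40160525  15.        ]
```

Request:
play_rows:
  deltas:
    - {"tx": 0, "ty": 0.1, "tz": 1.0, "spin": -0.005}
    - {"tx": 0, "ty": 0, "tz": 1.2, "spin": 0}
    - {"tx": 0, "ty": 0, "tz": 1.0, "spin": 0}
    - {"tx": 0, "ty": 0, "tz": 0.5, "spin": 0}
    - {"tx": 0, "ty": 0, "tz": 0.3, "spin": 0}
    - {"tx": 0, "ty": 0, "tz": 0, "spin": 0}
    - {"tx": 0, "ty": 0, "tz": 0, "spin": 0}

```text
t: 6.45
tool_pos: [528.0, -98.4, 56.6]
eef_rot: [2.081, 2.353, 0.0]
force: [-0.9, -0.7, -4.3]
grip_width: 13.1
```

Request:
play_rows:
  deltas:
    - {"tx": 0, "ty": 0, "tz": 0.1, "spin": 0}
    - {"tx": 0, "ty": 0, "tz": 0, "spin": 0}

```text
t: 6.65
tool_pos: [527.9, -98.4, 55.7]
eef_rot: [2.081, 2.352, 0.0]
force: [-0.1, -0.1, -4.9]
grip_width: 13.4
```

Request:
play_rows:
  deltas:
    - {"tx": 0, "ty": 0, "tz": 0.1, "spin": 0}
    - {"tx": 0, "ty": 0, "tz": 0.1, "spin": 0}
    - {"tx": 0, "ty": 0, "tz": 0, "spin": 0}

```text
t: 6.95
tool_pos: [527.7, -98.4, 53.4]
eef_rot: [2.082, 2.353, 0.0]
force: [-0.1, -0.6, -3.6]
grip_width: 12.9
```

Request:
play_rows:
  deltas:
    - {"tx": 0, "ty": 0, "tz": 0.1, "spin": 0}
    - {"tx": 0, "ty": 0, "tz": 0, "spin": 0}

```text
t: 7.15
tool_pos: [527.9, -98.5, 52.9]
eef_rot: [2.082, 2.353, 0.0]
force: [-1.3, 0.2, 0.9]
grip_width: 13.0
```

Request:
play_rows:
  deltas:
    - {"tx": 0.2, "ty": -0.05, "tz": 0.02, "spin": 0}
    - {"tx": 0.3, "ty": -0.05, "tz": 0, "spin": 0}
    - {"tx": 0.3, "ty": 0, "tz": 0, "spin": 0}
    - {"tx": 0.2, "ty": 0, "tz": 0, "spin": 0}
    - {"tx": 0, "ty": 0, "tz": 0, "spin": 0}

```text
t: 7.65
tool_pos: [526.1, -88.5, 52.9]
eef_rot: [2.08, 2.352, 0.001]
force: [0.1, -2.5, 3.0]
grip_width: 13.1
```

Request:
play_rows:
  deltas:
    - {"tx": 0.1, "ty": 0, "tz": 0, "spin": 0}
    - {"tx": 0.1, "ty": 0, "tz": 0, "spin": 0}
    - {"tx": 0, "ty": 0, "tz": 0, "spin": 0}

```text
t: 7.95
tool_pos: [525.9, -87.0, 52.8]
eef_rot: [2.08, 2.352, 0.0]
force: [1.9, -4.4, 4.3]
grip_width: 13.1
```

Request:
play_rows:
  deltas:
    - {"tx": 0.1, "ty": 0, "tz": 0, "spin": 0}
    - {"tx": 0, "ty": 0, "tz": 0, "spin": 0}

```text
t: 8.15
tool_pos: [525.8, -86.1, 52.9]
eef_rot: [2.08, 2.352, 0.0]
force: [0.3, -3.7, 4.2]
grip_width: 13.7
```

Request:
play_rows:
  deltas:
    - {"tx": 0.1, "ty": 0, "tz": 0, "spin": 0}
    - {"tx": 0, "ty": 0, "tz": 0, "spin": 0}

```text
t: 8.35
tool_pos: [525.7, -85.1, 52.8]
eef_rot: [2.08, 2.351, 0.0]
force: [1.4, -4.9, 4.2]
grip_width: 13.0
```

Run:
```python
from plan import *
p,d,pose=snap("wrist"); np.savez("w3.npz",p=p,d=d,a=pose[0],b=pose[1]); print(yaw()[:2],arm.sense()["force"])
crop(p,60,10,460,340,1.9,"w3.png")
crop(p,270,90,400,260,3.5,"w3b.png")
```

```text
(array([525.66141096, -85.11698861,  52.84003495]), np.float64(97.00243751753845)) [ 1.49324927 -4.43812434  4.6552544 ]
```

View pics/w3.png

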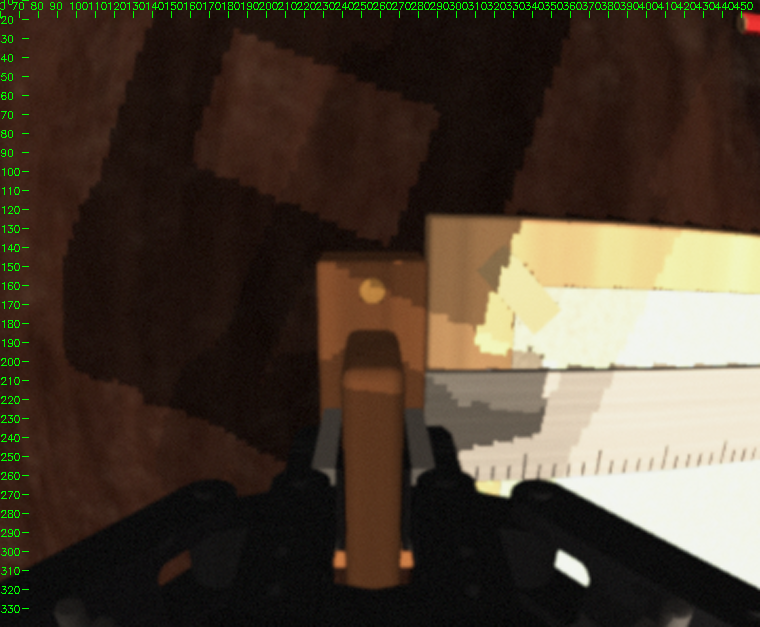

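View pics/w3b.png

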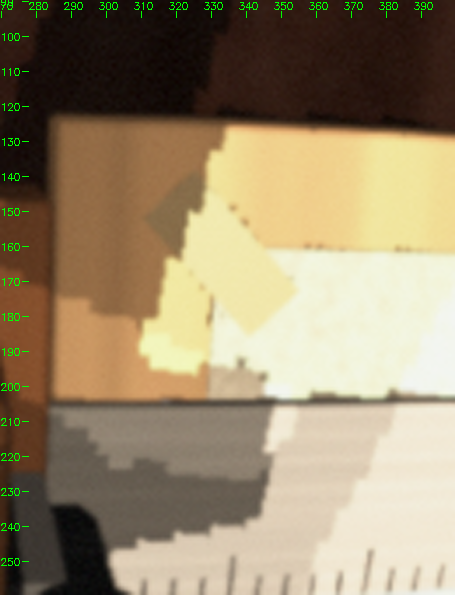

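Request:
play_rows:
  deltas:
    - {"tx": 0.1, "ty": 0, "tz": 0, "spin": 0}
    - {"tx": 0, "ty": 0, "tz": 0, "spin": 0}

```text
t: 8.6
tool_pos: [525.5, -84.3, 52.8]
eef_rot: [2.08, 2.351, -0.0]
force: [1.6, -5.3, 4.1]
grip_width: 13.1
```

Request:
play_rows:
  deltas:
    - {"tx": 0.1, "ty": 0, "tz": 0, "spin": 0}
    - {"tx": 0, "ty": 0, "tz": 0, "spin": 0}

```text
t: 8.8
tool_pos: [525.6, -84.2, 52.9]
eef_rot: [2.079, 2.35, -0.002]
force: [0.7, -10.2, 3.1]
grip_width: 13.2
```

Request:
play_rows:
  deltas:
    - {"tx": 0.08, "ty": 0, "tz": 0, "spin": 0}
    - {"tx": 0, "ty": 0, "tz": 0, "spin": 0}

```text
t: 9.0
tool_pos: [525.6, -84.2, 52.9]
eef_rot: [2.078, 2.349, -0.003]
force: [2.2, -12.5, 1.9]
grip_width: 13.2
```

Run:
```python
from plan import *
p,d,pose=snap("side"); print(yaw()[:2],arm.sense()["force"])
crop(p,225,190,370,325,5,"s3.png")
t,_,_=snap("top"); crop(t,110,160,240,245,6,"t3.png")
```

```text
(array([525.56457944, -84.19263793,  52.88603728]), np.float64(97.00612328669624)) [  0.99061113 -13.82939433   2.63130038]
```

View pics/s3.png

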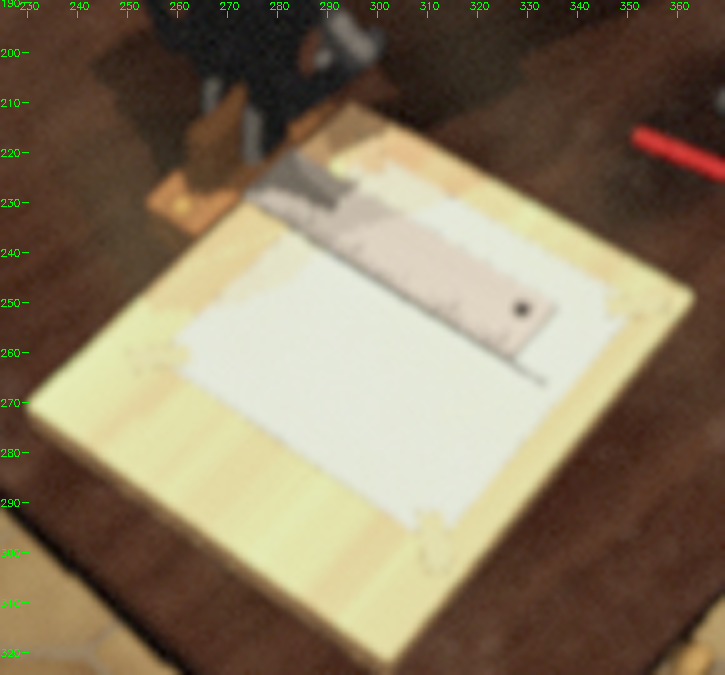

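View pics/t3.png

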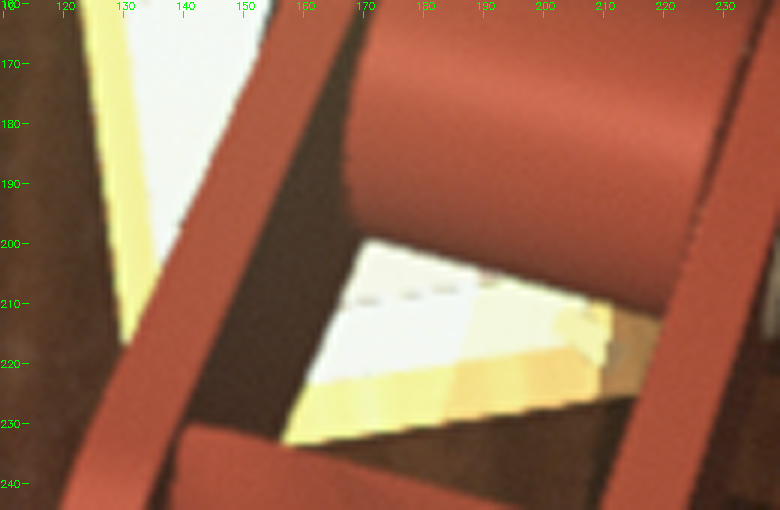

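Request:
play_rows:
  deltas:
    - {"tx": -0.08, "ty": 0, "tz": 0, "spin": 0}
    - {"tx": 0, "ty": 0, "tz": 0, "spin": 0}

```text
t: 9.3
tool_pos: [525.6, -84.2, 52.9]
eef_rot: [2.079, 2.35, -0.002]
force: [0.4, -9.6, 3.7]
grip_width: 13.2
```

Request:
play_rows:
  deltas:
    - {"tx": 0, "ty": 0, "tz": 0, "spin": 0}
    - {"tx": 0, "ty": 0, "tz": 0, "spin": 0}
    - {"tx": 0, "ty": 0, "tz": 0, "spin": 0}
    - {"tx": 0, "ty": 0, "tz": 0, "spin": 0}
    - {"tx": 0, "ty": 0, "tz": 0, "spin": 0}
    - {"tx": 0, "ty": 0, "tz": 0, "spin": 0}
    - {"tx": 0, "ty": 0, "tz": 0, "spin": 0}
  jaw: 1

```text
t: 10.0
tool_pos: [524.7, -82.5, 52.1]
eef_rot: [-2.082, -2.353, -0.0]
force: [0.3, 0.1, -0.2]
grip_width: 85.4
```

Request:
play_rows:
  deltas:
    - {"tx": 0, "ty": 0, "tz": -2, "spin": 0}
    - {"tx": 0, "ty": 0, "tz": -4, "spin": 0}
    - {"tx": 0, "ty": 0, "tz": -4, "spin": 0}
    - {"tx": 0, "ty": 0, "tz": -4, "spin": 0}

```text
t: 10.4
tool_pos: [524.4, -82.5, 193.4]
eef_rot: [-2.081, -2.353, 0.0]
force: [0.1, -0.5, -0.2]
grip_width: 85.3
```

Run:
```python
from plan import *
p,d,pose=snap("wrist"); print(yaw()[:2],arm.sense()["t"]); np.savez("w4.npz",p=p,d=d,a=pose[0],b=pose[1])
crop(p,110,50,500,320,2,"w4.png")
plan([535,-270,190],49)
```

```text
(array([528.32195408, -83.56644907, 202.01646867]), np.float64(97.01287632733995)) 10.45
[528.3 -83.6 202. ] 97.01 n 6
[{"tx":-3.10,"ty":-0.27,"tz":0.20,"spin":0.140},{"tx":-3.10,"ty":0.16,"tz":0.20,"spin":0.140},{"tx":-3.05,"ty":0.60,"tz":0.20,"spin":0.140},{"tx":-2.94,"ty":1.01,"tz":0.20,"spin":0.140},{"tx":-2.77,"ty":1.41,"tz":0.20,"spin":0.140},{"tx":-2.55,"ty":1.79,"tz":0.20,"spin":0.140}]
```

View pics/w4.png

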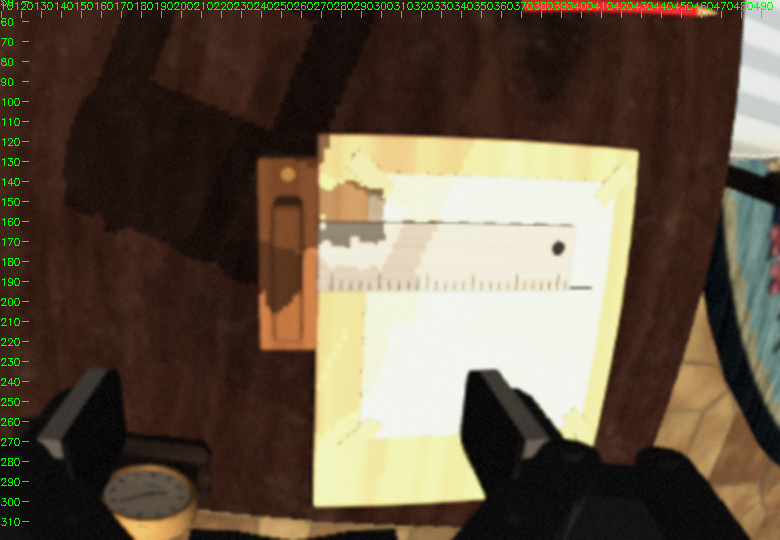

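Run:
```python
from plan import *
plan([550,-328,185],47,n=8)
```

```text
[528.3 -83.6 202. ] 97.01 n 8
[{"tx":-3.07,"ty":-0.10,"tz":0.21,"spin":0.109},{"tx":-3.06,"ty":0.23,"tz":0.21,"spin":0.109},{"tx":-3.02,"ty":0.56,"tz":0.21,"spin":0.109},{"tx":-2.94,"ty":0.89,"tz":0.21,"spin":0.109},{"tx":-2.82,"ty":1.20,"tz":0.21,"spin":0.109},{"tx":-2.67,"ty":1.50,"tz":0.21,"spin":0.109},{"tx":-2.50,"ty":1.78,"tz":0.21,"spin":0.109},{"tx":-2.29,"ty":2.05,"tz":0.21,"spin":0.109}]
```

Request:
play_rows:
  deltas:
    - {"tx": -3.05, "ty": -0.1, "tz": 0.15, "spin": 0.109}
    - {"tx": -3.05, "ty": 0.2, "tz": 0.15, "spin": 0.109}
    - {"tx": -3.0, "ty": 0.55, "tz": 0.15, "spin": 0.109}
    - {"tx": -2.95, "ty": 0.9, "tz": 0.15, "spin": 0.109}
    - {"tx": -2.8, "ty": 1.2, "tz": 0.15, "spin": 0.109}
    - {"tx": -2.7, "ty": 1.5, "tz": 0.15, "spin": 0.109}
    - {"tx": -2.5, "ty": 1.8, "tz": 0.15, "spin": 0.109}
    - {"tx": -2.3, "ty": 2.0, "tz": 0.15, "spin": 0.109}

```text
t: 11.25
tool_pos: [545.7, -328.0, 179.7]
eef_rot: [-2.883, -1.247, -0.0]
force: [0.3, 0.1, -0.3]
grip_width: 85.5
```

Request:
play_rows:
  deltas:
    - {"tx": 0, "ty": 0, "tz": 0, "spin": 0}
    - {"tx": 0, "ty": 0, "tz": 0, "spin": 0}

```text
t: 11.45
tool_pos: [545.5, -327.0, 179.6]
eef_rot: [-2.88, -1.253, 0.0]
force: [-0.5, 0.3, -0.6]
grip_width: 85.5
```

Run:
```python
from plan import *
p,d,pose=snap("wrist"); np.savez("w5.npz",p=p,d=d,a=pose[0],b=pose[1]); print(yaw()[:2],arm.sense()["t"])
o=np.array([550,-328]);a=np.radians(-43)
im=p[:,:,::-1].copy()
for (x,y,z) in [(-40,-40,5),(-24,-7,42),(24,7,42),(24,-7,42),(-24,7,42),(64,-40,5),(-40,64,5)]:
    q=proj("wrist",[o[0]+x*np.cos(a)-y*np.sin(a),o[1]+x*np.sin(a)+y*np.cos(a),z],pose); print(x,y,z,q.round(1))
    cv2.circle(im,(int(round(q[0])),int(round(q[1]))),1,(255,0,255),-1)
crop(im[:,:,::-1],150,80,380,260,3.4,"w5.png")
```

```text
(array([ 545.60554757, -326.27910007,  179.69500037]), np.float64(47.08177234245471)) 11.5
-40 -40 5 [217.3 140.5]
-24 -7 42 [249.8 163.2]
24 7 42 [265.3 214.8]
24 -7 42 [250.  214.8]
-24 7 42 [265.8 163.2]
64 -40 5 [220.5 236.9]
-40 64 5 [321.6 141.2]
```

View pics/w5.png

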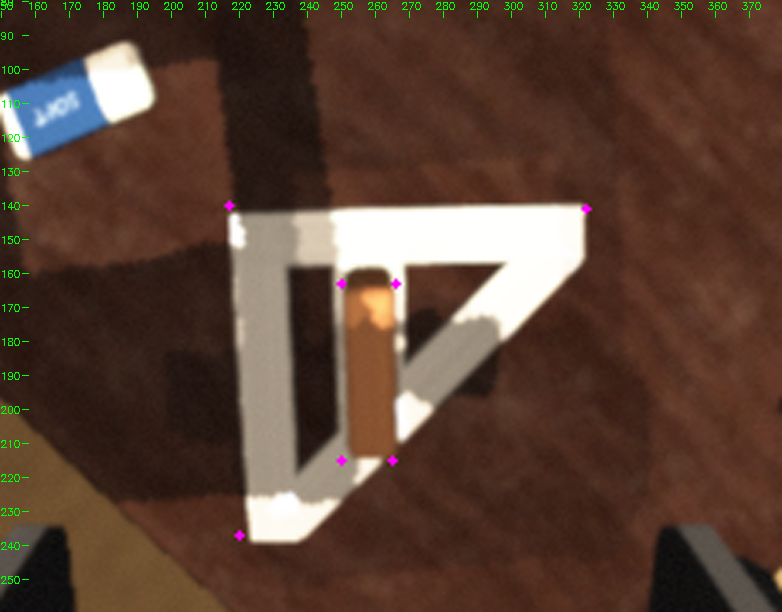

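Request:
play_rows:
  deltas:
    - {"tx": 0.25, "ty": 0.5, "tz": 2, "spin": -0.02}
    - {"tx": 0, "ty": 0, "tz": 4, "spin": 0}
    - {"tx": 0, "ty": 0, "tz": 4, "spin": 0}
    - {"tx": 0, "ty": 0, "tz": 2.5, "spin": 0}
    - {"tx": 0, "ty": 0, "tz": 1.5, "spin": 0}
    - {"tx": 0, "ty": 0, "tz": 0, "spin": 0}
    - {"tx": 0, "ty": 0, "tz": 0, "spin": 0}

```text
t: 12.2
tool_pos: [552.0, -328.3, 41.4]
eef_rot: [2.866, 1.283, 0.001]
force: [0.3, -0.3, 0.7]
grip_width: 85.2
```

Request:
play_rows:
  deltas:
    - {"tx": 0, "ty": 0, "tz": 0.4, "spin": 0}
    - {"tx": 0, "ty": 0, "tz": 0, "spin": 0}

```text
t: 12.4
tool_pos: [551.9, -328.9, 37.6]
eef_rot: [2.866, 1.282, 0.002]
force: [0.6, 0.2, 0.5]
grip_width: 85.3
```

Request:
play_rows:
  deltas:
    - {"tx": 0, "ty": 0, "tz": 0, "spin": 0}
    - {"tx": 0, "ty": 0, "tz": 0, "spin": 0}
    - {"tx": 0, "ty": 0, "tz": 0, "spin": 0}
    - {"tx": 0, "ty": 0, "tz": 0, "spin": 0}
    - {"tx": 0, "ty": 0, "tz": 0, "spin": 0}
    - {"tx": 0, "ty": 0, "tz": 0, "spin": 0}
    - {"tx": 0, "ty": 0, "tz": 0, "spin": 0}
    - {"tx": 0, "ty": 0, "tz": 0, "spin": 0}
  jaw: -1

```text
t: 13.2
tool_pos: [551.3, -328.5, 36.3]
eef_rot: [2.868, 1.282, 0.0]
force: [-0.0, -0.8, 2.1]
grip_width: 13.2
```

Request:
play_rows:
  deltas:
    - {"tx": 0, "ty": 0, "tz": -2, "spin": 0}
    - {"tx": 0, "ty": 0, "tz": -3, "spin": 0}
    - {"tx": 0, "ty": 0, "tz": -3, "spin": 0}
    - {"tx": 0, "ty": 0, "tz": 0, "spin": 0}
    - {"tx": 0, "ty": 0, "tz": 0, "spin": 0}

```text
t: 13.7
tool_pos: [551.1, -328.3, 116.1]
eef_rot: [2.868, 1.282, 0.0]
force: [-0.0, 0.2, -1.0]
grip_width: 13.3
```

Run:
```python
from plan import *
p,d,pose=snap("wrist"); np.savez("w6.npz",p=p,d=d,a=pose[0],b=pose[1]); print(yaw()[:2],arm.sense()["t"])
crop(p,130,100,400,340,2.5,"w6.png")
```

```text
(array([ 550.34421297, -327.75728199,  114.52785204]), np.float64(48.1806310270301)) 13.75
```

View pics/w6.png

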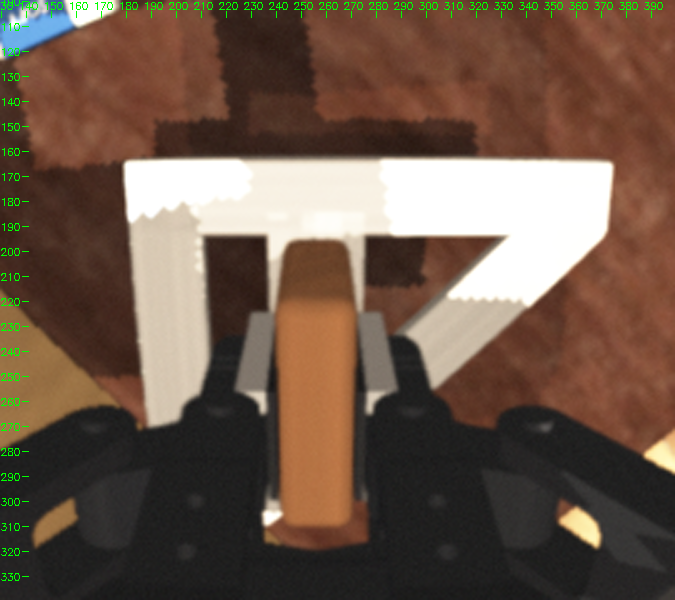

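Run:
```python
from plan import *
w=np.load("w6.npz");pose=(w["a"],w["b"]);R=Ro.from_rotvec(pose[1]).as_matrix()
z=pose[0][2]-36.5+5
for x,y in [(125,162),(370,159.5),(612,161),(148,425)]:
    u,v=130+x/2.5-.5,100+y/2.5-.5
    print(x,y,R.T@(at("wrist",u,v,z,pose)-pose[0]))
```

```text
125 162 [-39.24336185 -39.84099091  31.48098213]
370 159.5 [ 11.65356873 -40.17176914  31.48232632]
612 161 [ 64.33971377 -40.6456093   31.48365881]
148 425 [-39.04537203  23.04352502  31.50919409]
```

Run:
```python
from plan import *
plan([550.7,-328,140],48.2,n=1); plan([586,-3.4,140],96.6,n=10,p0=[550.9,-328.2,140])
```

```text
[ 550.3 -327.8  114.5] 48.18 n 1
[{"tx":0.01,"ty":0.04,"tz":-2.55,"spin":-0.000}]
[ 550.9 -328.2  140. ] 48.18 n 10
[{"tx":2.65,"ty":-1.90,"tz":-0.00,"spin":-0.085},{"tx":2.81,"ty":-1.67,"tz":-0.00,"spin":-0.085},{"tx":2.94,"ty":-1.43,"tz":-0.00,"spin":-0.085},{"tx":3.05,"ty":-1.18,"tz":-0.00,"spin":-0.085},{"tx":3.14,"ty":-0.92,"tz":-0.00,"spin":-0.085},{"tx":3.20,"ty":-0.65,"tz":-0.00,"spin":-0.085},{"tx":3.25,"ty":-0.38,"tz":-0.00,"spin":-0.085},{"tx":3.27,"ty":-0.10,"tz":-0.00,"spin":-0.085}]
[{"tx":3.26,"ty":0.18,"tz":-0.00,"spin":-0.085},{"tx":3.24,"ty":0.45,"tz":-0.00,"spin":-0.085}]
```

Request:
play_rows:
  deltas:
    - {"tx": 0, "ty": 0, "tz": -2.4, "spin": 0}
    - {"tx": 2.65, "ty": -1.9, "tz": 0, "spin": -0.085}
    - {"tx": 2.8, "ty": -1.7, "tz": 0, "spin": -0.085}
    - {"tx": 2.95, "ty": -1.4, "tz": 0, "spin": -0.085}
    - {"tx": 3.05, "ty": -1.2, "tz": 0, "spin": -0.085}
    - {"tx": 3.15, "ty": -0.9, "tz": 0, "spin": -0.085}
    - {"tx": 3.2, "ty": -0.65, "tz": 0, "spin": -0.085}
    - {"tx": 3.25, "ty": -0.4, "tz": 0, "spin": -0.085}

```text
t: 14.55
tool_pos: [573.6, -98.9, 137.2]
eef_rot: [-2.36, -2.068, 0.004]
force: [0.4, -0.3, -2.0]
grip_width: 13.4
```

Request:
play_rows:
  deltas:
    - {"tx": 3.25, "ty": -0.1, "tz": 0, "spin": -0.085}
    - {"tx": 3.25, "ty": 0.2, "tz": 0, "spin": -0.085}
    - {"tx": 3.25, "ty": 0.45, "tz": 0, "spin": -0.085}
    - {"tx": 0, "ty": 0, "tz": 0, "spin": 0}
    - {"tx": 0, "ty": 0, "tz": 0, "spin": 0}
    - {"tx": 0, "ty": 0, "tz": 0, "spin": 0}

```text
t: 15.15
tool_pos: [584.7, -3.9, 138.6]
eef_rot: [-2.084, -2.348, 0.003]
force: [0.1, 0.2, -1.9]
grip_width: 13.6
```

Run:
```python
from plan import *
plan([586,-3.4,100],96.6,n=2); print(arm.sense()["t"])
p,d,pose=snap("wrist"); np.savez("w7.npz",p=p,d=d,a=pose[0],b=pose[1])
crop(p,80,50,450,330,2,"w7.png")
```

```text
[584.7  -3.9 138.6] 96.83 n 2
[{"tx":0.02,"ty":0.07,"tz":1.93,"spin":0.002},{"tx":0.02,"ty":0.07,"tz":1.93,"spin":0.002}]
15.15
```

View pics/w7.png

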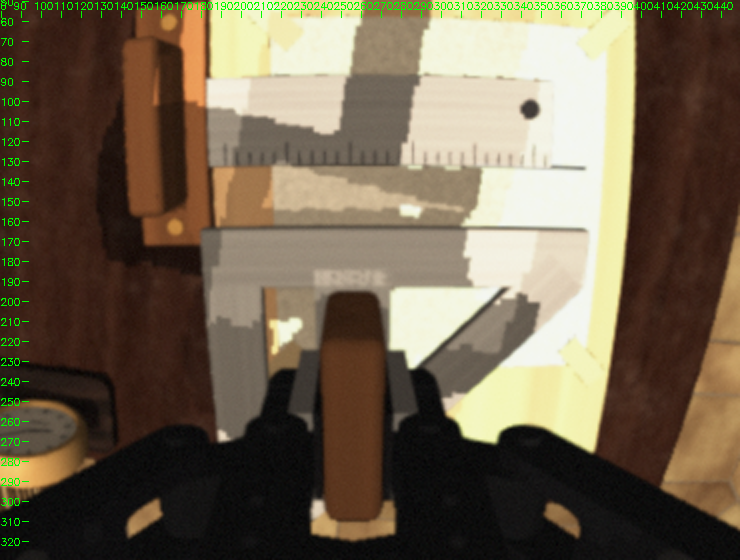

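Run:
```python
from plan import *
w=np.load("w7.npz");pose=(w["a"],w["b"]);R=Ro.from_rotvec(pose[1]).as_matrix()
pt=lambda x,y,z:(R.T@(at("wrist",80+x/2-.5,50+y/2-.5,z,pose)-pose[0])).round(1)
print("blade edge",pt(215,166,20),pt(380,167,20),pt(550,166.5,20)); print("tip near/left",pt(551,80,20),"head face x",pt(207,82,20))
z=pose[0][2]-36.5+5
print("ss side",pt(202,230,z),pt(400,227,z),pt(587,230,z), pose[0])
```

```text
blade edge [-55.5 -48.7 118.7] [ 10.9 -47.6 118.7] [ 81.2 -49.6 118.7]
tip near/left [ 80.4 -85.3 118.8] head face x [-58.  -82.9 118.8]
ss side [-39.1 -39.3  31.6] [ 12.3 -39.9  31.6] [ 63.3 -39.9  31.6] [584.693117    -3.86817786 138.56703145]
```

Request:
play_rows:
  deltas:
    - {"tx": 0, "ty": 0, "tz": 2, "spin": 0}
    - {"tx": 0, "ty": 0, "tz": 2.5, "spin": 0}
    - {"tx": 0, "ty": 0, "tz": 2.0, "spin": 0}
    - {"tx": 0, "ty": 0, "tz": 1.2, "spin": 0}
    - {"tx": 0, "ty": 0, "tz": 0.6, "spin": 0}
    - {"tx": 0, "ty": 0, "tz": 0, "spin": 0}
    - {"tx": 0, "ty": 0, "tz": 0, "spin": 0}

```text
t: 15.9
tool_pos: [586.3, -3.6, 58.1]
eef_rot: [2.084, 2.349, 0.001]
force: [-0.1, 0.2, -1.6]
grip_width: 13.3
```

Request:
play_rows:
  deltas:
    - {"tx": 0, "ty": 0, "tz": 0.1, "spin": 0}
    - {"tx": 0, "ty": 0, "tz": 0.1, "spin": 0}
    - {"tx": 0, "ty": 0, "tz": 0, "spin": 0}

```text
t: 16.2
tool_pos: [585.8, -3.3, 55.6]
eef_rot: [2.083, 2.351, 0.001]
force: [0.7, -0.0, -2.0]
grip_width: 13.2
```

Request:
play_rows:
  deltas:
    - {"tx": 0, "ty": 0, "tz": 0.1, "spin": 0}
    - {"tx": 0, "ty": 0, "tz": 0.1, "spin": 0}
    - {"tx": 0, "ty": 0, "tz": 0.1, "spin": 0}
    - {"tx": 0, "ty": 0, "tz": 0, "spin": 0}

```text
t: 16.6
tool_pos: [585.3, -3.3, 51.8]
eef_rot: [-2.084, -2.351, 0.0]
force: [0.1, -0.3, -1.3]
grip_width: 13.5
```

Request:
play_rows:
  deltas:
    - {"tx": 0, "ty": 0, "tz": 0.1, "spin": 0}
    - {"tx": 0, "ty": 0, "tz": 0, "spin": 0}

```text
t: 16.8
tool_pos: [585.7, -3.3, 51.3]
eef_rot: [2.084, 2.351, 0.0]
force: [-0.4, -0.2, 0.1]
grip_width: 13.5
```

Request:
play_rows:
  deltas:
    - {"tx": 0, "ty": -0.1, "tz": 0.03, "spin": 0}
    - {"tx": 0, "ty": -0.2, "tz": 0, "spin": 0}
    - {"tx": 0, "ty": -0.2, "tz": 0, "spin": 0}
    - {"tx": 0, "ty": -0.15, "tz": 0, "spin": 0}
    - {"tx": 0, "ty": 0, "tz": 0, "spin": 0}

```text
t: 17.3
tool_pos: [579.2, -4.2, 51.3]
eef_rot: [2.084, 2.35, 0.001]
force: [0.8, -0.5, 2.6]
grip_width: 12.5
```

Request:
play_rows:
  deltas:
    - {"tx": 0, "ty": -0.1, "tz": 0, "spin": 0}
    - {"tx": 0, "ty": 0, "tz": 0, "spin": 0}

```text
t: 17.5
tool_pos: [578.4, -4.3, 51.2]
eef_rot: [2.083, 2.35, 0.001]
force: [1.5, -0.2, 3.1]
grip_width: 13.2
```

Run:
```python
from plan import *
p,d,pose=snap("wrist"); np.savez("w8.npz",p=p,d=d,a=pose[0],b=pose[1])
crop(p,160,90,400,220,3.2,"w8.png")
p,d,pose=snap("side"); crop(p,230,190,370,300,5,"s8.png")
```

```text
(no output)
```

View pics/w8.png

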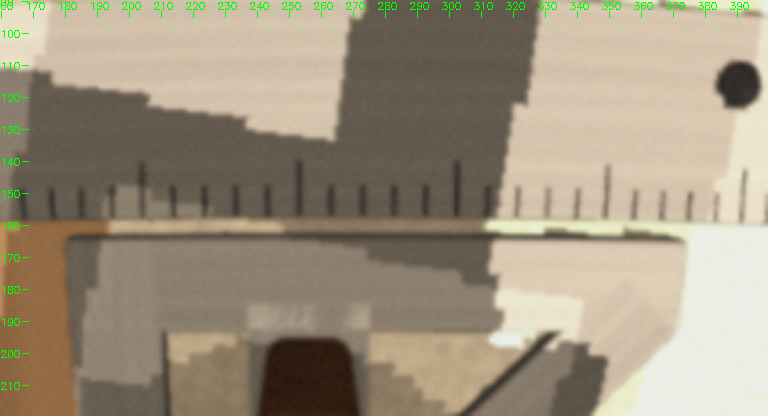

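View pics/s8.png

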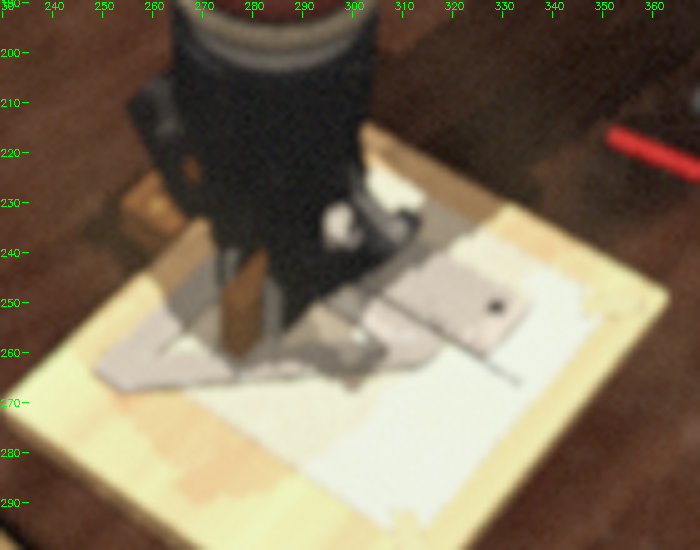

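Request:
play_rows:
  deltas:
    - {"tx": 0, "ty": -0.1, "tz": 0, "spin": 0}
    - {"tx": 0, "ty": -0.1, "tz": 0, "spin": 0}
    - {"tx": 0, "ty": 0, "tz": 0, "spin": 0}

```text
t: 17.9
tool_pos: [576.5, -4.5, 51.2]
eef_rot: [2.083, 2.35, 0.001]
force: [2.9, -1.5, 3.9]
grip_width: 13.2
```

Request:
play_rows:
  deltas:
    - {"tx": 0, "ty": -0.05, "tz": 0, "spin": 0}
    - {"tx": 0, "ty": 0, "tz": 0, "spin": 0}

```text
t: 18.1
tool_pos: [576.1, -4.6, 51.3]
eef_rot: [2.083, 2.35, 0.001]
force: [3.7, 0.1, 5.1]
grip_width: 13.3
```

Run:
```python
from plan import *
p,d,pose=snap("wrist"); print(arm.sense()["force"])
crop(p,160,90,400,220,3.2,"w9.png")
```

```text
[ 3.34999262 -0.18698123  4.29394249]
```

View pics/w9.png

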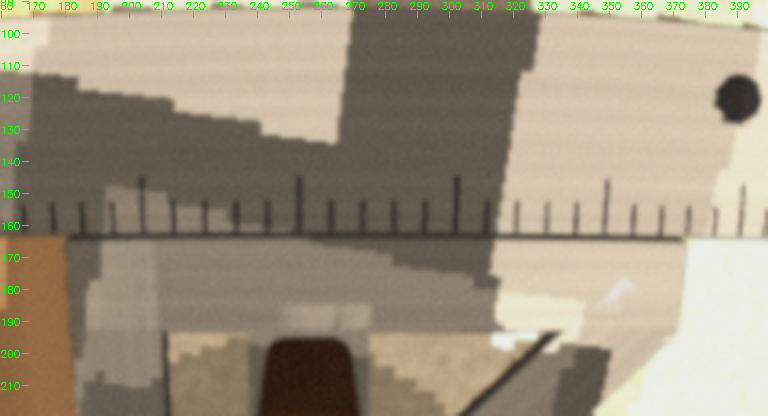

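Request:
play_rows:
  deltas:
    - {"tx": 0, "ty": -0.05, "tz": 0, "spin": 0}
    - {"tx": 0, "ty": 0, "tz": 0, "spin": 0}

```text
t: 18.35
tool_pos: [575.6, -4.6, 51.3]
eef_rot: [2.083, 2.35, 0.001]
force: [3.3, 0.9, 4.9]
grip_width: 13.1
```

Run:
```python
from plan import *
p,d,pose=snap("wrist"); print(arm.sense()["force"],yaw()[:2])
crop(p,160,90,400,220,3.2,"w10.png")
```

```text
[ 3.83798531 -0.84695302  4.93506328] (array([575.62301873,  -4.62444205,  51.28754246]), np.float64(96.88631813833))
```

View pics/w10.png

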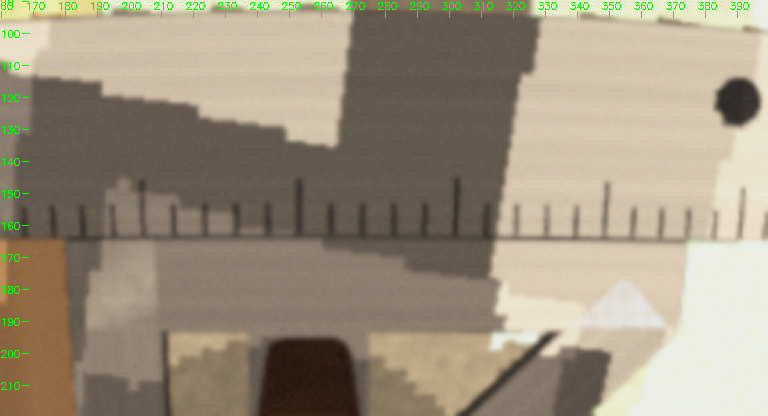

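Request:
play_rows:
  deltas:
    - {"tx": 0, "ty": -0.05, "tz": 0, "spin": 0}
    - {"tx": 0, "ty": 0, "tz": 0, "spin": 0}

```text
t: 18.6
tool_pos: [575.3, -4.6, 51.3]
eef_rot: [2.083, 2.35, 0.002]
force: [5.4, 0.6, 4.6]
grip_width: 13.1
```

Run:
```python
from plan import *
p,d,pose=snap("wrist"); print(arm.sense()["force"],yaw()[:2])
crop(p,160,90,400,220,3.2,"w11.png")
```

```text
[5.29834199 0.52353202 4.37852486] (array([575.29916041,  -4.59843265,  51.27605275]), np.float64(96.89199020657809))
```

View pics/w11.png

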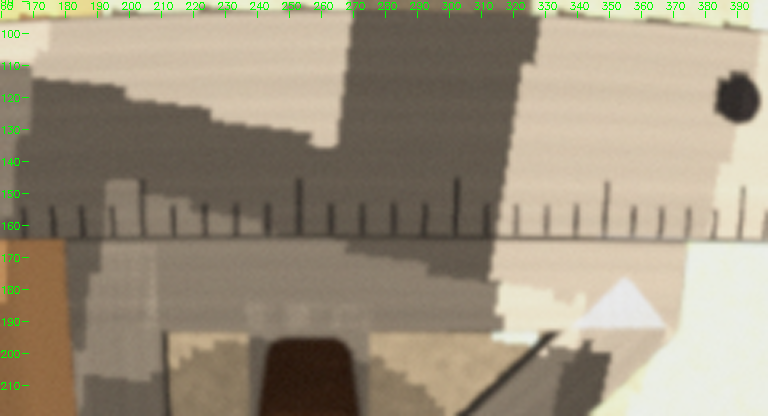

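Request:
play_rows:
  deltas:
    - {"tx": 0, "ty": 0.03, "tz": 0, "spin": 0}
    - {"tx": 0, "ty": 0, "tz": 0, "spin": 0}
    - {"tx": 0, "ty": 0, "tz": 0, "spin": 0}
    - {"tx": 0, "ty": 0, "tz": 0, "spin": 0}
    - {"tx": 0, "ty": 0, "tz": 0, "spin": 0}
    - {"tx": 0, "ty": 0, "tz": 0, "spin": 0}
    - {"tx": 0, "ty": 0, "tz": 0, "spin": 0}
    - {"tx": 0, "ty": 0, "tz": 0, "spin": 0}
  jaw: 1

```text
t: 19.45
tool_pos: [574.9, -4.6, 50.9]
eef_rot: [2.084, 2.351, -0.0]
force: [0.5, -0.4, 0.3]
grip_width: 85.4
```

Request:
play_rows:
  deltas:
    - {"tx": 0, "ty": 0, "tz": -1, "spin": 0}
    - {"tx": 0, "ty": 0, "tz": -3, "spin": 0}
    - {"tx": 0, "ty": 0, "tz": -4, "spin": 0}
    - {"tx": 0, "ty": 0, "tz": -4, "spin": 0}
    - {"tx": 0, "ty": 0, "tz": -2, "spin": 0}
    - {"tx": 0, "ty": 0, "tz": 0, "spin": 0}
    - {"tx": 0, "ty": 0, "tz": 0, "spin": 0}

```text
t: 20.15
tool_pos: [575.0, -4.6, 191.3]
eef_rot: [2.083, 2.35, 0.001]
force: [-0.7, 0.5, -1.1]
grip_width: 85.2
```

Run:
```python
from plan import *
p,d,pose=snap("wrist"); np.savez("w12.npz",p=p,d=d,a=pose[0],b=pose[1]); print(yaw()[:2],arm.sense()["t"])
crop(p,120,40,460,270,2.3,"w12.png")
p,d,pose=snap("side"); crop(p,225,190,370,300,5,"s12.png")
```

```text
(array([574.20826482,  -4.46950124, 189.78805593]), np.float64(96.88852864282688)) 20.2
```

View pics/w12.png

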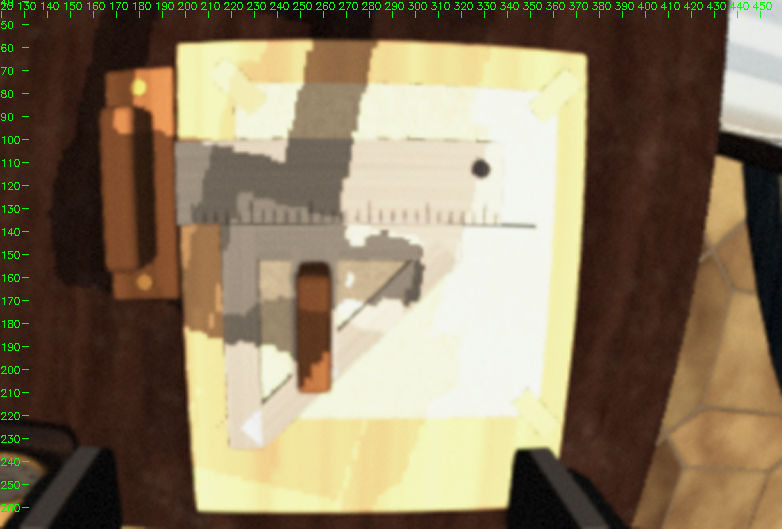

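View pics/s12.png

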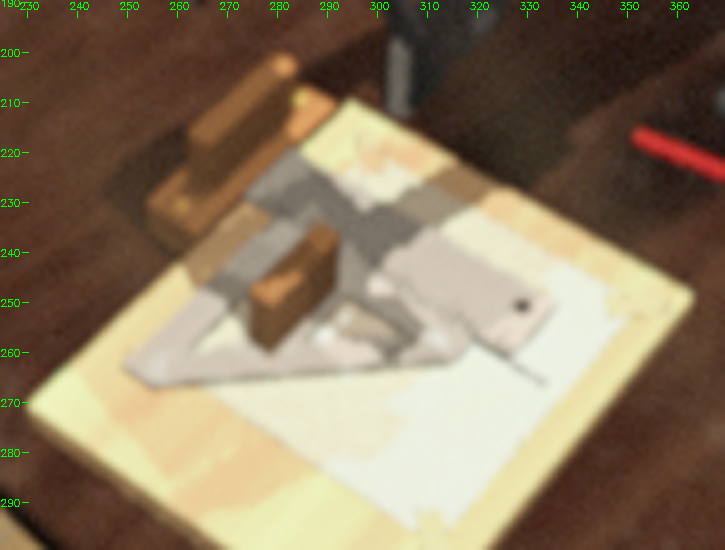

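```bash
python3 -c "
from station import arm
s=arm.sense();print(s['t'],s['force'],s['grip_width']);print(arm.sign_off())"
```

```text
20.25 [ 0.71373569  1.11077042 -0.16985494] 85.30326965106786
the job is handed in; nothing more can be done
None
```

The T-square and the set square are both in place and released, and the job was handed in at about 20 s.

- **T-square:** I lifted it, turned it about 80°, set it down outside the board and slid it in until the head met the right-hand edge at about 12 N. In the last wrist and side pictures the blade's graduated edge runs straight into the exposed end of the ruled line, and the head shows no gap along the edge. That is a read of the pictures, not a measured distance.
- **Set square:** I laid it flat on the far side of the blade and slid side b against the graduated edge until the reaction force rose to about 5 N. Moving on after that did not change its position relative to the blade, and the final wrist picture shows no gap along the side. The middle of the side lines up with the middle of the blade to within a few millimetres.
- **Bystanders:** the path was kept clear of the clock, ink bottle and eraser. I did not re-measure their positions at the end.
- **Hand-in state:** the gripper was open, about 140 mm above the parts, with the force reading near zero.

One reading differed: the camera views disagreed by about 1–3 mm on where the board and the parts stood, so I set both parts by contact rather than by coordinates alone. The interface does not report whether the run passed.

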